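Clamp a freshly glued hand lamp and keep the pressure on

ROBOT

A 7-joint arm with a two-finger parallel gripper is mounted at the origin on the work surface. World frame = base frame: x ahead of the robot, y to its left, z up, the work surface at z = 0. Lengths are in mm, angles in rad, forces in N, time in s.
With the tool pointing down it reaches from about 425 to 875 mm from the base axis. Payload 4.7 kg.
Tool frame: the origin (TCP) lies at the centre of the arm's flange, where the gripper is bolted on; the fingertips stand 182 mm ahead of it and the grasp point (between the pads) lies 164 mm ahead of it (arm.tip_reach is the distance from the TCP to the fingertips, in mm); z points along the fingers, y is the line along which they close (so a half turn about z gives the same grasp; the last joint's range is limited). The gripper opens to 87 mm and grips with 3 to 60 N. Pads are 19 mm wide; open, the fingers measure 117 mm over their backs; the gripper's body (75 mm by 190 mm) begins 51 mm behind the grasp point.
Start: joints at [-1.094, 0.321, -0.07, 1.45, 0.023, 1.371, -0.057], TCP at [290.211, 581.622, 404.787] pointing down, gripper open.
Joint ranges: [-2.86, 2.86], [-0.3, 2.09], [-1.38, 1.24], [0.06, 2.45], [-1.56, 4.7], [0.09, 2.05], [-2.69, 2.69]. Speed limits (rad/s): [2.57, 2.57, 3.14, 3.14, 3.14, 3.14, 3.14].

INTERFACE

Orientations are given as a rotation vector (axis times angle).
In Python, from bench import arm gives the robot as it stands.
- The arm moves only by the shell command python3 -m creep 'ROWS'. ROWS is JSON, one flat list of numbers, 7 for each row, row after row: the turn, a rotation vector about the tool's x, y, z in rad, then the shift along the tool's x, y, z in cm, then the gripper's target within -1 to 1 (fully open at 1, half-way at 0, shut at -1). A call has exactly 10 rows; each row is the pose to reach, as a shift and turn from the pose commanded when the call began, along the tool's axes at that moment; what a row does not reach only later rows make up. A row lasts 1/12 s, in which the tool goes at most 41.7 mm and 7.16 degrees, less where a joint would pass 70% of its speed; a pose out of reach is approached as far as the arm can. A call with a gripper value outside its range is refused whole. The fingers move at their own pace and stop on an object; the grip force is fixed at half the most. Time passes only in rows, so rows that repeat a pose let the fingers close, or fill a call up. It gives the time, the measured TCP pose, the force, the opening and the grip force at its end, in the units of the state.
- arm.get_state(): the state, without advancing time (a new reading comes with each control period).
- arm.snapshot(name): name is "side" or "top"; returns (picture, depth): 400x640x3 uint8, red, green, blue; 400x640 float32, mm along the optical axis (not along the pixel's ray), 0 where there is no reading.
- arm.camera_info(name): a dict with "fx", "fy", "cx", "cy" (pixels), "cam_to_world" (4x4, takes a point from camera to world coordinates). Camera axes: x right, y down, z forward; pixel columns grow to the right and rows downward; lengths in mm; the calibration is good to about 2 mm. A picture is of the moment at which its call begins. camera_info takes no time and is no camera call.
- arm.sign_off(): hands the job in; it is judged then, once.
The state is a dict: "time": time; "joint_positions": joint angles; "dq": joint speeds; "tau": joint torques, N m; "eef_pos": TCP position; "ee_rot": TCP orientation; "contact_force": force on the tool from outside, world axes, zero at the start; "torque": the same for the moment, N m; "opening": finger opening in mm; "gripper_force": force on a finger pad.
Only numpy, scipy, OpenCV 4.12 (cv2) and the standard library are available. Lean on these libraries where they do the work, as an engineer would, in place of code of your own. Each camera call takes 0.05 s, during which the arm holds its last target. There are 200 camera calls.

TASK

The grey hand lamp's two half shells have just been glued: lift it by its handle (no fingers on the shell), keep it upright, and stand it on the plywood gluing board between the two pads of the bar clamp, its two plain long sides facing the pads and the pads near the middle of those sides, then let go of it. Pump the clamp's trigger towards its pistol grip, squeeze after squeeze, until the lamp is held snugly between both pads; close the clamp by the trigger only, never by pushing its bar or moving jaw. The clamp's brake is worn and lets the pressure off whenever the trigger is let go, so finish while holding: keep the trigger squeezed with a firm but moderate grip of about 20 N that presses the halves together without crushing them, and leave the other things on the bench where they are.

Things in the scene. Friction and masses are not known exactly. Their poses are not given: they have to be found in the camera images.
- lamp: Loose hand lamp, about 0.35 kg, standing left or right of the board: grey box shell 80 (x) x 60 (y) x 58 (z) mm, a lens bezel 6 mm proud on its +x end, black carrying handle along x on top (94 mm high in all). Origin at the centre of its underside, z up. The plain long sides that go against the pads are its +y and -y faces.
- lamp_handle (a point): Middle of the lamp's handle bar, 88.5 mm above the lamp's underside. The bar runs along the lamp's x: 14 mm wide (y), 11 mm high, 66 mm long on two 12 mm end posts, 25 mm free between it and the shell.
- jig: Plywood gluing board 235 (x) x 215 (y) x 15 mm fixed to the bench, a one-hand bar clamp bolted to it on its side. Origin on the bench below the bar's axis: x points from the bar into the throat between the jaws (the pistol grip lies on the -x side), y runs along the bar from fixed to moving pad, z up. Bar: 14 mm wide about x = 0, axis 45 mm above the bench, its tail coming out on the -y side.
- fixed_pad (a point): Middle of the fixed pad's face: jig x = 57, y = 0, 45 mm above the bench, looking to jig +y. Both pads are 36 mm wide (jig x 39 to 75) and 34 mm high; both jaws reach x = 77 mm and 63 mm above the bench; the clamp's head (jig x -30 to 20, y -52 to -8) is 67 mm high.
- seat (a point): On the board's upper face (15 mm above the bench) below the middle of the fixed pad's face (jig x = 57, y = 0). The lamp's centre belongs at about jig x = 57 mm (55 to 80 is fine; clear of the bar), between this point and the moving pad, its x axis along the jig's x axis, either way round.
- jaw_pad (a point): Middle of the moving pad's face, jig x = 57 mm, 45 mm above the bench, looking to jig -y. The gap between the pads is 110 mm less the jaw's joint value.
- handle_grip (a point): Where a hand holds the pistol grip: on its outer face (jig y = -50, looking to -y) at jig x = -70 mm, 45 mm above the bench. The grip is 20 mm thick (y), 28 mm high and runs along jig -x from the head to x = -125 mm; nothing stands beside its outer face.
- trigger_grip (a point): Where the fingers pull the trigger: on its outer face (looking to jig +y), 57 mm from its pivot. At rest at about jig x = -69, y = +4.4 mm, 45 mm above the bench, so grip and trigger together measure 54 mm along jig y; fully squeezed 36 mm. The trigger is 9 mm thick, 26 mm high, 74 mm long, beside the grip on its +y side.
- trigger (a joint): Trigger angle, 0 let go to 0.33 rad fully squeezed (18 mm at the grip point, to jig -y); springs back when let go. A full squeeze takes about 10 N and each one gains 10 mm of jaw travel (at half, 5 mm or none). Once both pads bear on the lamp it stops short, yields about 0.3 mm per N, and the pads press about as hard as it is squeezed; let go, that pressure is lost but the jaw stays.
- jaw (a joint): Closing travel (m) of the toothed bar with the moving jaw: 0 fully open (110 mm between the pads), 0.050 when both pads bear on the lamp, 0.075 the limit. Starts between 0.005 and 0.025 and moves to jig -y, towards the fixed pad, as the trigger is pumped; it pushes the lamp along the board until that meets the fixed pad.
- tub: Bystander: round white plastic tub with screws, 84 mm across, 45 mm high; origin at the centre of its underside
- spool: Bystander: solder spool standing on its flange, 54 mm across, 38 mm high; origin at the centre of its underside
- tape: Bystander: roll of tape lying flat, 60 mm across, 19 mm high; origin at the centre of its underside
- jar: Bystander: small glass jar with a dark lid, 60 mm across, 85 mm high; origin at the centre of its underside
- driver: Bystander: screwdriver lying on the bench, 170 mm long along its x; origin on the bench under its middle
- c_clamp: Bystander: small dark steel C-clamp lying flat, about 65 x 75 mm, 11 mm high; origin at the middle of its underside
- pliers: Bystander: pliers with orange grips lying flat, about 135 mm long along its x, 12 mm high; origin under the joint
- project_box: Bystander: black project box with an aluminium lid and a knob, 85 x 55 x 34 mm, no carrying handle; origin at the centre of its underside
Things that resemble listed ones, but are neither listed nor needed, are in the scene too. Leave any pink or purple look-alike of the lamp alone.

How it is judged (in metres and radians):
On the way, in this order (a step that is already met when the one before it is completed fails the run):
1. the lamp is lifted clear of the bench (height (world z) of lamp above 0.035 m), for 0.2 s.
2. the lamp stands on the board between the open pads and is let go (x of lamp in the frame of jig between 0.04 and 0.085 m and z of lamp in the frame of jig between 0.01 and 0.02 m and angle between lamp's own z axis and vertical below 0.12 rad and y of lamp in the frame of jig between 0.025 and 0.09 m and contact force between the fingers and lamp below 0.2 N and contact force between jaw and lamp below 1 N and angle between the x axis of lamp and the x axis of jig, either way round below 0.3 rad), for 0.2 s.
3. the trigger is squeezed and the moving pad presses the lamp (contact force between the fingers and trigger above 2 N and contact force between jaw and lamp above 5 N), for 0.2 s.
At the end, for the whole second after the job is handed in: For the last second: fingers hold the trigger squeezed (over 4 N); nothing of the robot touches the lamp; it stands upright on the board (tilt under 0.12 rad), its centre at jig x 40 to 85 mm, square to the pads within 0.10 rad, between both pads, the moving pad pressing it with 8 to 60 N (x of lamp in the frame of jig between 0.04 and 0.085 m and z of lamp in the frame of jig between 0.01 and 0.02 m and angle between lamp's own z axis and vertical below 0.12 rad and y of lamp in the frame of jig between 0.025 and 0.036 m and angle between the x axis of lamp and the x axis of jig, either way round below 0.1 rad and contact force between jaw and lamp between 8 and 60 N and contact force between jig and lamp above 8 N and contact force between the fingers and trigger above 4 N and contact force between each of the fingers, the arm and lamp below 0.2 N and value of joint trigger above 0.03 rad and linear speed of lamp below 0.02 m/s); the arm keeps its last pose, push and grip.
It fails at once if the lamp is crushed: a pad presses on it with more than 60 N (contact force between jaw and lamp above 60 N).
It fails at once if the fingers squeeze the freshly glued shell instead of the handle (contact force between the fingers and lamp_c0 above 4 N).
It fails at once if the lamp is tipped (angle between lamp's own z axis and vertical above 0.6 rad).
It fails at once if the robot pushes the bar or the moving jaw (contact force between any of the fingers, the arm and jaw above 5 N).
It fails at once if another thing on the bench is moved by more than 40 mm (distance of any of tub, spool, tape, jar, driver, c_clamp, pliers, project_box from where it was at the start of the episode above 0.04 m).
It also fails if it takes over 72 s, if anything falls off the work surface, if the arm or the gripper's body presses on something with over 40 N, if the wrist force passes 120 N, or if a joint passes its speed limit or range.

## Working session

There is one attempt and no reset: what is moved stays moved. The work goes in short steps, Python scripts to look and compute and a shell command to move; the robot and the scene stay as the last step left them, time stands still between calls to the robot, and variables do not carry over. Pictures are saved under pics/ and viewed, at most 10 in all, crops included, and the job is handed in when it is done.

```bash
ls; mkdir -p pics; python3 - <<'E'
from bench import arm
import cv2,numpy as np
for n in("top","side"):
    p,d=arm.snapshot(n); cv2.imwrite(f"pics/{n}0.png",p[:,:,::-1]); np.save(f"{n}0.npy",d)
    print({k:np.round(v,3).tolist() for k,v in arm.camera_info(n).items()})
print({k:np.round(v,3).tolist() for k,v in arm.get_state().items()})
E
```

```text
pics
{'fx': 513.11, 'fy': 513.11, 'cx': 318.647, 'cy': 202.1, 'cam_to_world': [[-0.013, -0.995, 0.097, 411.831], [-1.0, 0.015, 0.013, 104.182], [-0.014, -0.097, -0.995, 1481.826], [0.0, 0.0, 0.0, 1.0]]}
{'fx': 417.791, 'fy': 417.791, 'cx': 308.975, 'cy': 192.912, 'cam_to_world': [[0.912, -0.312, 0.266, 266.678], [-0.41, -0.709, 0.574, -520.407], [0.009, -0.633, -0.774, 936.003], [0.0, 0.0, 0.0, 1.0]]}
{'time': 0.1, 'joint_positions': [-1.094, 0.322, -0.07, 1.452, 0.023, 1.371, -0.057], 'dq': [0.0, -0.003, 0.0, -0.003, 0.0, -0.0, -0.0], 'tau': [-0.001, -49.258, -0.406, -31.34, -0.064, 0.04, 0.0], 'eef_pos': [290.125, 581.443, 403.792], 'ee_rot': [-0.72, -3.058, 0.003], 'contact_force': [1.127, 0.357, -0.385], 'torque': [0.043, -0.005, 0.037], 'gripper_force': 0.0, 'opening': 86.967}
```

View pics/top0.png

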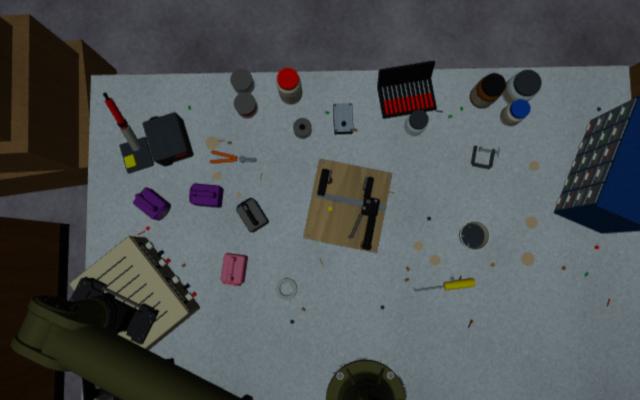

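View pics/side0.png

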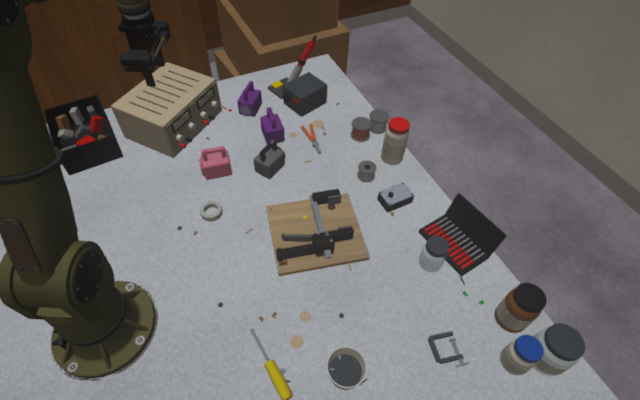

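Top view: the lamp candidates are grey (252,213), purple (151,203) and (206,195), pink (233,268), and a dark box without a handle (168,138). I choose the grey one at (252,213). The jig board is at (349,205), with the fixed and moving jaws to be told apart in a close crop.

```bash
cat > h.py <<'E'
from bench import arm
import cv2,numpy as np
def pts(n,d):
    c=arm.camera_info(n);T=np.array(c["cam_to_world"])
    v,u=np.mgrid[:d.shape[0],:d.shape[1]]
    P=np.stack([(u-c["cx"])/c["fx"]*d,(v-c["cy"])/c["fy"]*d,d],-1)
    return P@T[:3,:3].T+T[:3,3]
def proj(n,p):
    c=arm.camera_info(n);T=np.array(c["cam_to_world"])
    q=T[:3,:3].T@(np.array(p,float)-T[:3,3]); return np.array([c["fx"]*q[0]/q[2]+c["cx"],c["fy"]*q[1]/q[2]+c["cy"]])
def rect(X):
    (c,s,a)=cv2.minAreaRect(X.astype(np.float32)); return np.round(c,1),np.round(s,1),round(a,1)
E
python3 - <<'E'
from h import *
d=np.load("top0.npy");P=pts("top",d);Z=P[...,2]
s,_=cv2.imread("pics/top0.png"),0
def sel(u0,u1,v0,v1,z0,z1):
    R=P[v0:v1,u0:u1].reshape(-1,3);return R[(R[:,2]>z0)&(R[:,2]<z1)]
for nm,a in dict(bench=(255,300,150,170,-20,20),lamp_top=(232,275,192,236,82,110),lamp_shell=(232,275,192,236,45,75),board=(300,396,155,255,8,24),clamp=(305,395,160,252,35,90)).items():
    X=sel(*a);print(nm,len(X),X.mean(0).round(1),rect(X[:,:2]))
X=sel(305,395,160,252,40,90)
im=cv2.imread("pics/top0.png")[150:260,225:400]
im=cv2.resize(im,None,fx=4.5,fy=4.5,interpolation=cv2.INTER_CUBIC);im=cv2.convertScaleAbs(im,alpha=2.0,beta=20)
cv2.imwrite("pics/crop.png",im)
E
```

```text
bench 893 [682.7 243.1   1.5] (array([682.8, 243.6]), array([130.3,  58.4]), 89.6)
lamp_top 124 [516.3 310.6  94.8] (array([516.7, 311.2]), array([64.9, 13.9]), 31.7)
lamp_shell 515 [517.5 310.3  58.4] (array([519.3, 312.8]), array([86.6, 60.1]), 31.8)
board 4731 [543.6  47.2  16.1] (array([546.2,  38.5]), array([275.6, 282.3]), 89.9)
clamp 1355 [540.3  20.4  59.4] (array([531.2,  37.8]), array([199.6, 201.7]), 76.1)
```

View pics/crop.png

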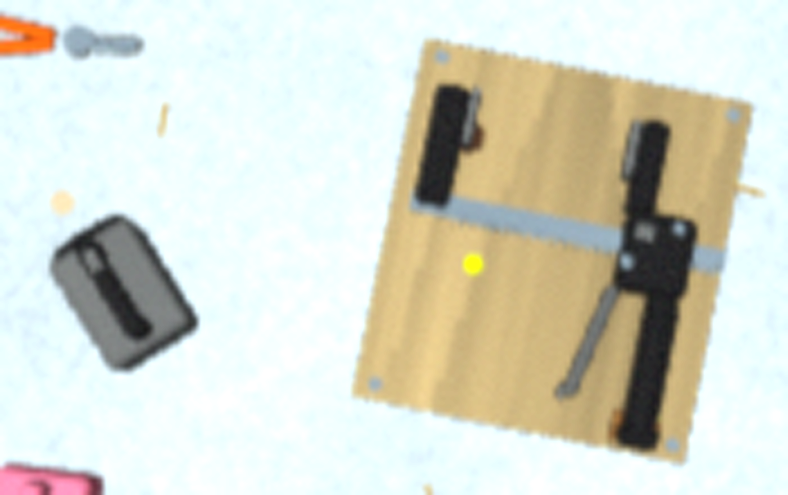

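The crop shows the grey lamp with its black handle at crop (110,290), clearly the target. The fixed jaw with the head is at crop (645,180)/(655,255), the moving jaw at (445,145), the pistol grip at (640,400) and the trigger at (585,340). So jig x points up in the image and jig y points left.

```bash
cat >> h.py <<'E'
def cast(n,uv,z):
    c=arm.camera_info(n);T=np.array(c["cam_to_world"]);uv=np.atleast_2d(uv)
    r=np.c_[(uv[:,0]-c["cx"])/c["fx"],(uv[:,1]-c["cy"])/c["fy"],np.ones(len(uv))]@T[:3,:3].T
    return T[:3,3]+r*((z-T[2,3])/r[:,2])[:,None]
E
python3 - <<'E'
from h import *
from scipy.spatial.transform import Rotation as R
im=cv2.imread("pics/top0.png");hsv=cv2.cvtColor(im,cv2.COLOR_BGR2HSV)
m=((hsv[...,0]>8)&(hsv[...,0]<28)&(hsv[...,1]>60)).astype(np.uint8);m[:150]=0;m[260:]=0;m[:,:298]=0;m[:,400:]=0
m=cv2.morphologyEx(m,cv2.MORPH_OPEN,np.ones((3,3)))
cs,_=cv2.findContours(m,cv2.RETR_EXTERNAL,cv2.CHAIN_APPROX_NONE);k=max(cs,key=cv2.contourArea)[:,0]
r=rect(cast("top",k,15)[:,:2]);print("board",r)
d=np.load("top0.npy");P=pts("top",d)[150:260,298:400].reshape(-1,3)
# yaw: board edge angle nearest -10deg
a=r[2]; yaw=min([a-90,a,a-180],key=lambda t:abs(t+10));print("yaw",yaw)
t=np.radians(yaw);ex=np.array([np.cos(t),np.sin(t)]);ey=np.array([-ex[1],ex[0]])
J=np.c_[(P[:,:2]-r[0])@ex,(P[:,:2]-r[0])@ey,P[:,2]]
print("z hist",np.histogram(J[:,2],bins=np.arange(10,80,4)))
H=J[(J[:,2]>66)];print("head z>66",len(H),H.min(0),H.max(0))
H=J[(J[:,2]>57)];
for x0 in range(-110,110,10):
    s=H[(H[:,0]>=x0)&(H[:,0]<x0+10)]
    if len(s): 
        ys=np.sort(s[:,1]); g=np.split(ys,np.where(np.diff(ys)>8)[0]+1); print(x0,[(round(q[0],1),round(q[-1],1),len(q)) for q in g])
B=J[(J[:,2]>40)&(J[:,2]<56)&(J[:,0]>-40)&(J[:,0]<40)&(J[:,1]>0)&(J[:,1]<60)]
print("bar",len(B),np.percentile(B,[3,50,97],axis=0).round(1).tolist())
print("bar fit",np.polyfit(B[:,1],B[:,0],1))
E
```

```text
board (array([545.2,  40. ]), array([213.2, 232.2]), 77.7)
yaw -12.299999999999997
z hist (array([1032, 2246, 1161,  158,   14,    8,    8,   15,   58,  143,  120,
        178,  252,  291,  207,   71,   14]), array([10, 14, 18, 22, 26, 30, 34, 38, 42, 46, 50, 54, 58, 62, 66, 70, 74,
       78]))
head z>66 332 [-143.98017678  -82.93270355   66.01065914] [  82.94651094   89.34233521 1481.82624723]
-110 [(np.float64(-82.9), np.float64(-60.3), 25)]
-100 [(np.float64(-78.2), np.float64(-62.7), 15), (np.float64(-20.9), np.float64(-20.9), 1)]
-90 [(np.float64(-82.1), np.float64(-62.1), 18), (np.float64(-30.2), np.float64(-24.7), 7)]
-80 [(np.float64(-81.0), np.float64(-63.0), 17), (np.float64(-31.7), np.float64(-25.3), 8)]
-70 [(np.float64(-80.3), np.float64(-63.2), 17), (np.float64(-33.9), np.float64(-26.8), 8)]
-60 [(np.float64(-78.5), np.float64(-62.1), 16), (np.float64(-35.7), np.float64(-30.8), 4)]
-50 [(np.float64(-79.6), np.float64(-62.6), 16), (np.float64(-39.5), np.float64(-31.4), 10)]
-40 [(np.float64(-79.6), np.float64(-62.4), 20), (np.float64(-42.2), np.float64(-35.6), 7)]
-30 [
[... 440 characters left out ...]
38.9), 51), (np.float64(70.6), np.float64(91.4), 27)]
30 [(np.float64(-55.5), np.float64(-37.6), 23), (np.float64(70.8), np.float64(92.1), 27)]
40 [(np.float64(-55.1), np.float64(-32.5), 25), (np.float64(67.0), np.float64(92.0), 31)]
50 [(np.float64(-54.5), np.float64(-31.9), 29), (np.float64(64.7), np.float64(92.2), 36)]
60 [(np.float64(-55.4), np.float64(-31.9), 32), (np.float64(64.9), np.float64(91.1), 32)]
70 [(np.float64(-55.6), np.float64(-32.0), 31), (np.float64(64.9), np.float64(92.4), 33)]
80 [(np.float64(-54.2), np.float64(-34.2), 13), (np.float64(65.4), np.float64(90.7), 8)]
bar 120 [[0.3, 2.0, 42.2], [8.3, 29.9, 48.4], [15.6, 58.0, 54.5]]
bar fit [-4.06280827e-03  8.25246851e+00]
```

```bash
cat >> h.py <<'E'
from scipy.spatial.transform import Rotation as Ro
YAW=-12.3
def jig(x,y,z=0,o=(546.1,7.7)):
    t=np.radians(YAW);c,s=np.cos(t),np.sin(t);return np.array([o[0]+c*x-s*y,o[1]+s*x+c*y,z])
def go(tcp,ydeg):
    "shift (cm) and turn in tool axes to TCP position tcp, tool down, tool y at world ydeg (or +180)"
    s=arm.get_state();A=Ro.from_rotvec(s["ee_rot"]);best=None
    for a in(ydeg,ydeg+180):
        t=np.radians(a);y=np.array([np.cos(t),np.sin(t),0]);z=np.array([0,0,-1.]);B=Ro.from_matrix(np.c_[np.cross(y,z),y,z])
        v=(A.inv()*B).as_rotvec()
        if best is None or np.linalg.norm(v)<np.linalg.norm(best):best=v
    print("turn",best.round(3),"cm",(A.inv().apply(np.array(tcp)-s["eef_pos"])/10).round(2),"| at",np.round(s["eef_pos"],1),"t",round(s["time"],2),"open",round(s["opening"],1),"F",np.round(s["contact_force"],1),"g",np.round(s["gripper_force"],1))
E
python3 -c "
from h import *
go((516.7,311.2,330),121.8);print(jig(62,48))"
```

```text
turn [-2.000e-03 -1.000e-03 -1.018e+00] cm [-32.34 -14.05   7.41] | at [290.1 581.4 403.8] t 0.1 open 87.0 F [ 1.1  0.4 -0.4] g 0.0
[616.90228416  41.39030362   0.        ]
```

```bash
python3 -m creep '[0,0,-0.1,-3.2,-1.4,0.7,1, 0,0,-0.2,-6.5,-2.8,1.5,1, 0,0,-0.3,-9.7,-4.2,2.2,1, 0,0,-0.41,-13,-5.6,3,1, 0,0,-0.51,-16.2,-7,3.7,1, 0,0,-0.61,-19.4,-8.4,4.4,1, 0,0,-0.71,-22.6,-9.8,5.2,1, 0,0,-0.81,-25.9,-11.2,5.9,1, 0,0,-0.92,-29.1,-12.6,6.7,1, 0,0,-1.018,-32.3,-14,7.4,1]'
python3 - <<'E'
from h import *
p,d=arm.snapshot("side");cv2.imwrite("pics/side1.png",p[:,:,::-1])
c=proj("side",(517,311,60)).astype(int);print(c)
u,v=max(c[0]-90,0),max(c[1]-80,0);cv2.imwrite("pics/s1.png",cv2.resize(p[v:v+140,u:u+180,::-1],None,fx=4,fy=4))
# lamp position from the first side view: shell-top centre
go((516.7,311.2,253),121.8)
print("handle ends px in side", [proj("side",(516.7+k*28*.85,311.2+k*28*.527,94)).round(1) for k in(-1,1)])
E
```

```text
time: 0.93
eef_pos: [517.4, 310.5, 329.9]
ee_rot: [0.869, -3.018, 0.0]
contact_force: [1.5, 0.7, -0.3]
opening: 86.7
gripper_force: 0.0
[267 154]
turn [-0.007 -0.003  0.001] cm [0.01 1.11 7.53] | at [522.5 302.4 328.3] t 0.98 open 87.1 F [ 3.3 -6.1 -1.1] g 0.0
handle ends px in side [array([260.7, 151.6]), array([272.7, 140.3])]
```

View pics/s1.png

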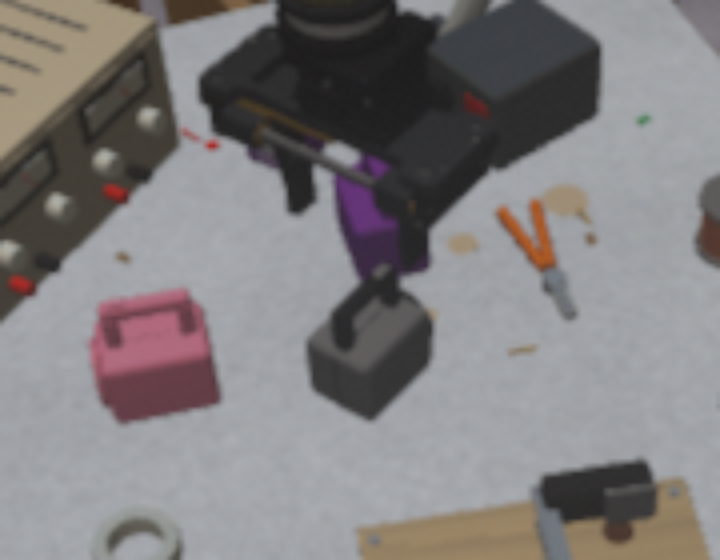

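The grey lamp is under the open gripper, its handle at crop (365,300), between the fingers' line. I descend onto the handle.

```bash
python3 -m creep '[0,0,0,0,0,0,1, 0,0,0,0,0,0,1, 0,0,0,0,0,1.3,1, 0,0,0,0,0,2.6,1, 0,0,0,0,0,3.9,1, 0,0,0,0,0,5.2,1, 0,0,0,0,0,6.4,1, 0,0,0,0,0,7.6,1, 0,0,0,0,0,7.6,1, 0,0,0,0,0,7.6,1]'
python3 - <<'E'
from h import *
p,d=arm.snapshot("side");cv2.imwrite("pics/s2.png",cv2.resize(p[60:200,170:370,::-1],None,fx=4,fy=4))
go((516.7,311.2,253),121.8)
E
```

```text
time: 1.82
eef_pos: [516.4, 312.0, 253.6]
ee_rot: [0.861, -3.019, 0.001]
contact_force: [0.4, 0.3, 0.8]
opening: 87.2
gripper_force: 0.0
turn [-0. -0.  0.] cm [ 0.07 -0.08  0.17] | at [516.8 312.3 254.7] t 1.87 open 87.5 F [-0.4 -0.6 -0.7] g 0.0
```

View pics/s2.png

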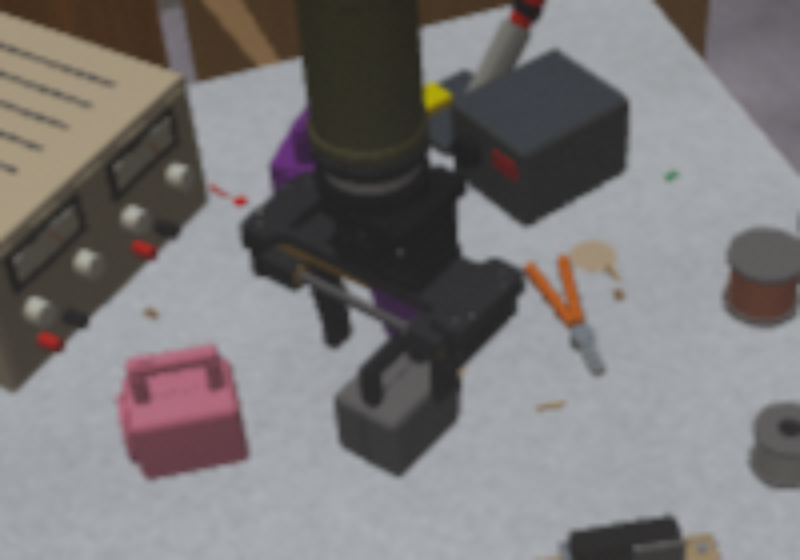

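The fingers straddle the handle, left finger at (335,320) and right at (445,370), with the handle at (395,360) between them. I close the gripper, wait, and lift.

```bash
python3 -m creep '[0,0,0,0,0,0,-0.3, 0,0,0,0,0,0,-0.5, 0,0,0,0,0,0,-1, 0,0,0,0,0,0,-1, 0,0,0,0,0,0,-1, 0,0,0,0,0,0,-1, 0,0,0,0,0,0,-1, 0,0,0,0,0,0,-1, 0,0,0,0,0,0,-1, 0,0,0,0,0,0,-1]'
python3 -m creep '[0,0,0,0,0,0,-1, 0,0,0,0,0,0,-1, 0,0,0,0,0,-1,-1, 0,0,0,0,0,-2,-1, 0,0,0,0,0,-3.5,-1, 0,0,0,0,0,-5,-1, 0,0,0,0,0,-6.5,-1, 0,0,0,0,0,-8,-1, 0,0,0,0,0,-9,-1, 0,0,0,0,0,-9,-1]'
python3 - <<'E'
from h import *
p,d=arm.snapshot("side");cv2.imwrite("pics/s3.png",cv2.resize(p[20:200,170:370,::-1],None,fx=3,fy=3))
tgt=jig(62,48)
go((tgt[0],tgt[1],340),121.8-31.8+YAW)
E
```

```text
time: 2.7
eef_pos: [516.8, 312.2, 254.8]
ee_rot: [-0.861, 3.021, 0.0]
contact_force: [0.3, -0.2, -0.0]
opening: 28.5
gripper_force: 0.0
time: 3.53
eef_pos: [517.3, 312.6, 347.9]
ee_rot: [-0.86, 3.017, 0.003]
contact_force: [0.9, 0.0, -3.3]
opening: 13.7
gripper_force: 29.9
turn [0.001 0.003 0.77 ] cm [  5.8 -28.3   0.6] | at [517.  312.4 346.2] t 3.58 open 13.3 F [-0.   0.  -4.9] g 29.9
```

View pics/s3.png

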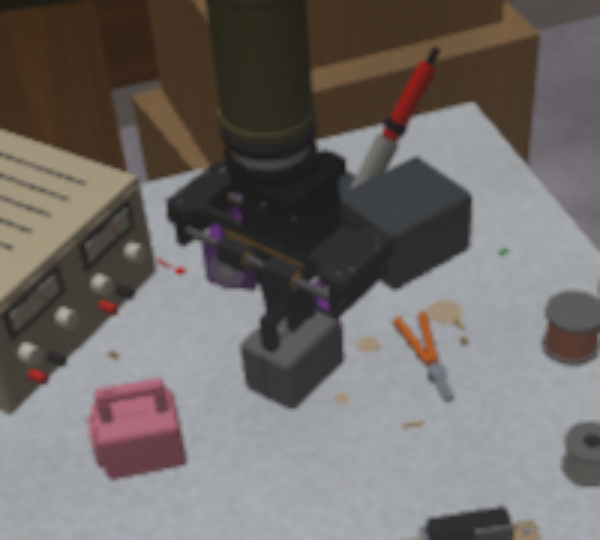

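Lamp held by the handle, level, at crop (290,350), 13.3 mm opening. I carry it to the jig.

```bash
python3 -m creep '[0,0,0.05,0.3,-1.5,0,-1, 0,0,0.12,0.9,-4.5,0,-1, 0,0,0.21,1.6,-8,0,-1, 0,0,0.31,2.4,-11.5,0,-1, 0,0,0.41,3.1,-15,0,-1, 0,0,0.51,3.8,-18.5,0,-1, 0,0,0.6,4.5,-22,0,-1, 0,0,0.68,5.1,-25,0,-1, 0,0,0.74,5.6,-27.2,0,-1, 0,0,0.77,5.8,-28.3,0,-1]'
python3 -m creep '[0,0,0,0,0,0,-1, 0,0,0,0,0,0,-1, 0,0,0,0,0,0,-1, 0,0,0,0,0,0.5,-1, 0,0,0,0,0,1,-1, 0,0,0,0,0,1.5,-1, 0,0,0,0,0,2,-1, 0,0,0,0,0,2,-1, 0,0,0,0,0,2,-1, 0,0,0,0,0,2,-1]'
python3 - <<'E'
from h import *
p,d=arm.snapshot("side");cv2.imwrite("pics/s4.png",cv2.resize(p[100:300,220:420,::-1],None,fx=3,fy=3))
tgt=jig(62,48)
go((tgt[0],tgt[1],270),90+YAW)
# lamp base check from top image: any lamp shell points
p,d=arm.snapshot("top");P=pts("top",d);cv2.imwrite("pics/t4.png",p[:,:,::-1])
# side view lamp pixels for predicted base corners
z=arm.get_state()["eef_pos"][2]-254.5
for x,y in((22,18),(22,78),(102,18),(102,78)):print(proj("side",jig(x,y,z)).round(0),proj("side",jig(x,y,z+58)).round(0))
E
```

```text
time: 4.42
eef_pos: [616.9, 36.0, 343.7]
ee_rot: [-0.351, -3.121, 0.005]
contact_force: [0.1, -0.5, -4.1]
opening: 13.9
gripper_force: 29.9
time: 5.25
eef_pos: [616.7, 41.1, 324.8]
ee_rot: [0.337, 3.123, 0.0]
contact_force: [0.5, 0.4, -4.0]
opening: 13.5
gripper_force: 29.9
turn [ 0.     0.001 -0.   ] cm [-0.    0.03  5.5 ] | at [616.8  41.1 325. ] t 5.3 open 13.7 F [-0.8 -0.3 -4.9] g 29.9
[328. 220.] [329. 206.]
[323. 202.] [323. 188.]
[358. 215.] [361. 201.]
[352. 197.] [354. 183.]
```

View pics/s4.png

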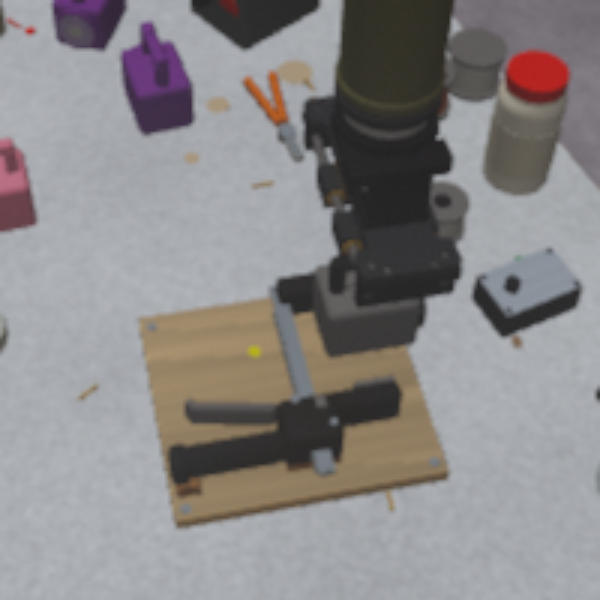

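The lamp is above the throat, square to the bar, bottom edge from crop (325,350) to (415,340). I lower it.

```bash
python3 -m creep '[0,0,0,0,0,0.5,-1, 0,0,0,0,0,1.3,-1, 0,0,0,0,0,2.1,-1, 0,0,0,0,0,2.9,-1, 0,0,0,0,0,3.7,-1, 0,0,0,0,0,4.3,-1, 0,0,0,0,0,4.8,-1, 0,0,0,0,0,5.1,-1, 0,0,0,0,0,5.1,-1, 0,0,0,0,0,5.1,-1]'
python3 -m creep '[0,0,0,0,0,0.05,-1, 0,0,0,0,0,0.1,-1, 0,0,0,0,0,0.15,-1, 0,0,0,0,0,0.2,-1, 0,0,0,0,0,0.25,-1, 0,0,0,0,0,0.3,-1, 0,0,0,0,0,0.35,-1, 0,0,0,0,0,0.35,-1, 0,0,0,0,0,0.35,-1, 0,0,0,0,0,0.35,-1]'
```

```text
time: 6.18
eef_pos: [616.7, 41.1, 273.8]
ee_rot: [0.337, 3.123, 0.0]
contact_force: [0.2, 0.7, -3.6]
opening: 13.7
gripper_force: 29.9
time: 7.02
eef_pos: [616.7, 41.1, 270.3]
ee_rot: [0.337, 3.123, 0.0]
contact_force: [-0.3, -0.4, -4.0]
opening: 14.2
gripper_force: 29.9
```

```bash
python3 -m creep '[0,0,0,0,0,0.05,-1, 0,0,0,0,0,0.1,-1, 0,0,0,0,0,0.1,-1, 0,0,0,0,0,0.1,-1, 0,0,0,0,0,0.1,-1, 0,0,0,0,0,0.1,-1, 0,0,0,0,0,0.1,-1, 0,0,0,0,0,0.1,-1, 0,0,0,0,0,0.1,-1, 0,0,0,0,0,0.1,-1]'; python3 -m creep '[0,0,0,0,0,0.05,-1, 0,0,0,0,0,0.1,-1, 0,0,0,0,0,0.15,-1, 0,0,0,0,0,0.15,-1, 0,0,0,0,0,0.15,-1, 0,0,0,0,0,0.15,-1, 0,0,0,0,0,0.15,-1, 0,0,0,0,0,0.15,-1, 0,0,0,0,0,0.15,-1, 0,0,0,0,0,0.15,-1]'
```

```text
time: 7.85
eef_pos: [616.7, 40.9, 269.7]
ee_rot: [0.337, 3.123, -0.0]
contact_force: [-2.7, -1.6, 2.7]
opening: 13.6
gripper_force: 29.9
time: 8.68
eef_pos: [616.8, 40.6, 269.6]
ee_rot: [0.337, 3.123, 0.0]
contact_force: [-5.1, -1.8, 10.8]
opening: 13.5
gripper_force: 29.9
```

Contact at TCP z about 270 (force turned upward). I ease off, open and rise.

```bash
python3 -m creep '[0,0,0,0,0,-0.1,-1, 0,0,0,0,0,-0.15,-1, 0,0,0,0,0,-0.15,-0.2, 0,0,0,0,0,-0.15,0.3, 0,0,0,0,0,-0.15,0.8, 0,0,0,0,0,-0.15,0.8, 0,0,0,0,0,-0.15,0.8, 0,0,0,0,0,-0.15,0.8, 0,0,0,0,0,-0.15,0.8, 0,0,0,0,0,-0.15,0.8]'
python3 -m creep '[0,0,0,0,0,-0.5,0.8, 0,0,0,0,0,-1.5,0.8, 0,0,0,0,0,-3,0.8, 0,0,0,0,0,-5,0.8, 0,0,0,0,0,-7,0.8, 0,0,0,0,0,-9,0.8, 0,0,0,0,0,-10,0.8, 0,0,0,0,0,-10,0.8, 0,0,0,0,0,-10,0.8, 0,0,0,0,0,-10,0.8]'
python3 - <<'E'
from h import *
t=jig(-70,-32);go((t[0],t[1],365),90+YAW);go((t[0],t[1],211),90+YAW)
E
```

```text
time: 9.52
eef_pos: [616.7, 41.2, 269.3]
ee_rot: [0.337, 3.123, 0.0]
contact_force: [-0.8, 0.2, -0.4]
opening: 58.9
gripper_force: 0.0
time: 10.35
eef_pos: [616.2, 41.1, 368.1]
ee_rot: [-0.336, -3.122, 0.001]
contact_force: [0.0, -0.3, 0.2]
opening: 78.2
gripper_force: 0.0
turn [-0.001 -0.002 -0.   ] cm [13.14 -7.96  0.34] | at [616.2  41.1 368.1] t 10.35 open 78.2 F [ 0.  -0.3  0.2] g 0.0
turn [-0.001 -0.002 -0.   ] cm [13.12 -7.95 15.74] | at [616.2  41.1 368.1] t 10.35 open 78.2 F [ 0.  -0.3  0.2] g 0.0
```

```bash
python3 -m creep '[0,0,0,1,-0.5,0,1, 0,0,0,2.5,-1.3,0,1, 0,0,0,4.5,-2.4,0,1, 0,0,0,6.5,-3.5,0,1, 0,0,0,8.5,-4.6,0,1, 0,0,0,10.5,-5.7,0,1, 0,0,0,12,-6.6,0,1, 0,0,0,13,-7.2,0,1, 0,0,0,13.1,-7.3,0,1, 0,0,0,13.1,-7.3,0,1]'
python3 - <<'E'
from h import *
p,d=arm.snapshot("side");cv2.imwrite("pics/s5.png",cv2.resize(p[100:300,220:420,::-1],None,fx=3,fy=3))
p,d=arm.snapshot("top");P=pts("top",d)[130:260,298:400].reshape(-1,3);t=np.radians(YAW)
o=jig(0,0)[:2];J=np.c_[(P[:,:2]-o)@[np.cos(t),np.sin(t)],(P[:,:2]-o)@[-np.sin(t),np.cos(t)],P[:,2]]
m=(J[:,2]>99)&(J[:,2]<120)&(abs(J[:,0]-62)<45)&(abs(J[:,1]-48)<30);print(m.sum(),rect(J[m][:,:2]))
m=(J[:,2]>66)&(J[:,2]<82)&(abs(J[:,0]-62)<60)&(abs(J[:,1]-48)<45);print(m.sum(),rect(J[m][:,:2]),J[m].min(0),J[m].max(0))
g=jig(-70,-25);go((g[0],g[1],209),90+YAW)
E
```

```text
time: 11.18
eef_pos: [472.6, -2.5, 368.5]
ee_rot: [-0.337, -3.122, -0.0]
contact_force: [1.0, 0.4, 0.3]
opening: 87.0
gripper_force: 0.0
123 (array([60.9, 47.5]), array([13.8, 66.2]), 89.7)
493 (array([63.7, 47.3]), array([85.6, 59.3]), 0.1) [20.82691581 17.62129119 66.01407609] [106.47611038  76.98161299  81.26536937]
turn [-0. -0.  0.] cm [ 1.100e-01 -1.000e-02  1.598e+01] | at [473.5  -2.  368.8] t 11.28 open 86.8 F [-0.1 -0.   0.2] g 0.0
```

View pics/s5.png

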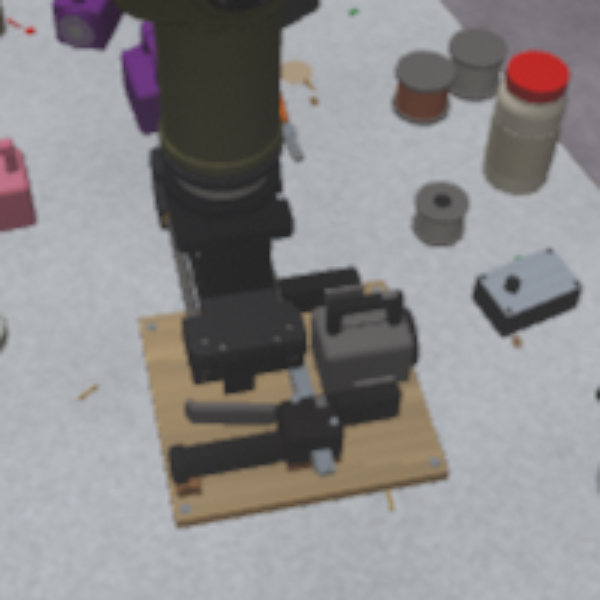

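The lamp stands upright and square between the pads at crop (365,345), jig about (61,47). The gripper is above the trigger, so I descend 16 cm astride grip and trigger.

```bash
python3 -m creep '[0,0,0,0.1,0,1,1, 0,0,0,0.1,0,3,1, 0,0,0,0.1,0,5,1, 0,0,0,0.1,0,7,1, 0,0,0,0.1,0,9,1, 0,0,0,0.1,0,11,1, 0,0,0,0.1,0,13,1, 0,0,0,0.1,0,15,1, 0,0,0,0.1,0,16,1, 0,0,0,0.1,0,16,1]'
python3 - <<'E'
from h import *
p,d=arm.snapshot("side");cv2.imwrite("pics/s6.png",cv2.resize(p[130:280,220:420,::-1],None,fx=4,fy=4))
g=jig(-70,-25);go((g[0],g[1],209),90+YAW)
E
```

```text
time: 12.12
eef_pos: [470.9, -2.0, 206.3]
ee_rot: [-0.336, -3.118, 0.003]
contact_force: [-0.6, -0.5, -0.0]
opening: 86.8
gripper_force: 0.0
turn [-0.001 -0.003  0.   ] cm [-0.06  0.03 -0.11] | at [471.7  -2.  207.9] t 12.17 open 87.0 F [-0.1  0.2  1. ] g 0.0
```

View pics/s6.png

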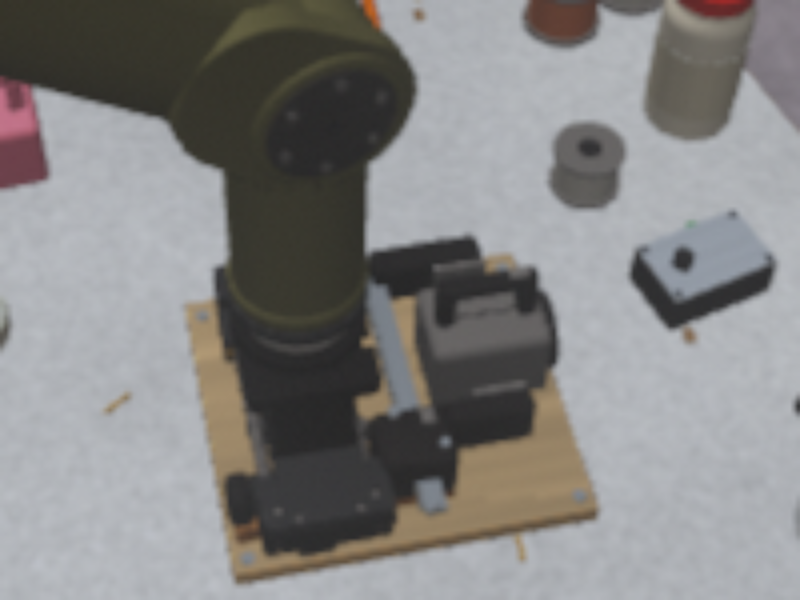

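The gripper sits astride grip and trigger without contact. First squeeze, shifting towards jig -y as it closes.

```bash
python3 -m creep '[0,0,0,0,0,0,0.3, 0,0,0,0,-0.1,0,0.1, 0,0,0,0,-0.2,0,-0.1, 0,0,0,0,-0.3,0,-0.3, 0,0,0,0,-0.4,0,-0.3, 0,0,0,0,-0.5,0,-0.3, 0,0,0,0,-0.6,0,-0.3, 0,0,0,0,-0.65,0,-0.3, 0,0,0,0,-0.65,0,-0.3, 0,0,0,0,-0.65,0,-0.3]'
cat > chk.py <<'E'
from h import *
t=np.radians(YAW);o=jig(0,0)[:2]
p,d=arm.snapshot("top");P=pts("top",d)[130:260,298:400].reshape(-1,3)
J=np.c_[(P[:,:2]-o)@[np.cos(t),np.sin(t)],(P[:,:2]-o)@[-np.sin(t),np.cos(t)],P[:,2]]
m=(J[:,2]>99)&(J[:,2]<116)&(abs(J[:,0]-62)<42)&(abs(J[:,1]-45)<40);print("handle",m.sum(),rect(J[m][:,:2]))
m=(J[:,2]>50)&(J[:,2]<66)&(J[:,0]>45)&(J[:,0]<72)&(J[:,1]>35);print("jaw y",np.percentile(J[m][:,1],[2,10,50,98]).round(1) if m.any() else None)
s=arm.get_state();e=s["eef_pos"][:2]-o;F=s["contact_force"]
print("t",s["time"],"tool jig",np.round([e@[np.cos(t),np.sin(t)],e@[-np.sin(t),np.cos(t)],s["eef_pos"][2]],1),"open",round(s["opening"],1),"g",s["gripper_force"],"F jig",np.round([F[:2]@[np.cos(t),np.sin(t)],F[:2]@[-np.sin(t),np.cos(t)],F[2]],1))
E
python3 chk.py
```

```text
time: 13.0
eef_pos: [470.0, -9.6, 209.6]
ee_rot: [-0.336, -3.122, 0.003]
contact_force: [-5.3, -1.2, 6.8]
opening: 36.1
gripper_force: 30.1
handle 120 (array([61.3, 47.4]), array([13.9, 66.2]), 89.6)
jaw y [ 86.3  88.5  98.  113.2]
t 13.05 tool jig [-70.6 -33.1 209.6] open 35.6 g 30.14203845814336 F jig [-4.3 -2.9  6.1]
```

Full squeeze (36 mm), jaw moved about 10 mm to a pad at y≈87. Two more free pumps.

```bash
O='[0,0,0,0,0,0,0.85, 0,0,0,0,0.1,0,0.85, 0,0,0,0,0.2,0,0.85, 0,0,0,0,0.4,0,0.85, 0,0,0,0,0.5,0,0.85, 0,0,0,0,0.6,0,0.85, 0,0,0,0,0.65,0,0.85, 0,0,0,0,0.65,0,0.85, 0,0,0,0,0.65,0,0.85, 0,0,0,0,0.65,0,0.85]' ; unset O
python3 -m creep '[0,0,0,0,0,0,0.85, 0,0,0,0,0.1,0,0.85, 0,0,0,0,0.2,0,0.85, 0,0,0,0,0.4,0,0.85, 0,0,0,0,0.5,0,0.85, 0,0,0,0,0.6,0,0.85, 0,0,0,0,0.65,0,0.85, 0,0,0,0,0.65,0,0.85, 0,0,0,0,0.65,0,0.85, 0,0,0,0,0.65,0,0.85]'
python3 -m creep '[0,0,0,0,0,0,0.3, 0,0,0,0,-0.1,0,0.1, 0,0,0,0,-0.2,0,-0.1, 0,0,0,0,-0.3,0,-0.3, 0,0,0,0,-0.4,0,-0.3, 0,0,0,0,-0.5,0,-0.3, 0,0,0,0,-0.6,0,-0.3, 0,0,0,0,-0.65,0,-0.3, 0,0,0,0,-0.65,0,-0.3, 0,0,0,0,-0.65,0,-0.3]'
python3 chk.py
```

```text
time: 13.88
eef_pos: [472.0, -2.3, 209.1]
ee_rot: [-0.337, -3.123, 0.0]
contact_force: [0.0, -0.0, -0.6]
opening: 80.1
gripper_force: 0.0
time: 14.72
eef_pos: [469.7, -9.6, 209.0]
ee_rot: [-0.336, -3.12, 0.003]
contact_force: [-4.9, -1.1, 5.0]
opening: 36.1
gripper_force: 30.2
handle 127 (array([60.4, 46.4]), array([66.3, 13.9]), 0.1)
jaw y [ 77.3  80.1  89.6 103.9]
t 14.7667 tool jig [-70.9 -33.1 209. ] open 35.4 g 30.18487398920115 F jig [-5.  -2.1  4.3]
```

```bash
python3 -m creep '[0,0,0,0,0,0,0.85, 0,0,0,0,0.1,0,0.85, 0,0,0,0,0.2,0,0.85, 0,0,0,0,0.4,0,0.85, 0,0,0,0,0.5,0,0.85, 0,0,0,0,0.6,0,0.85, 0,0,0,0,0.65,0,0.85, 0,0,0,0,0.65,0,0.85, 0,0,0,0,0.65,0,0.85, 0,0,0,0,0.65,0,0.85]'
python3 -m creep '[0,0,0,0,0,0,0.3, 0,0,0,0,-0.1,0,0.1, 0,0,0,0,-0.2,0,-0.1, 0,0,0,0,-0.3,0,-0.3, 0,0,0,0,-0.4,0,-0.3, 0,0,0,0,-0.5,0,-0.3, 0,0,0,0,-0.6,0,-0.3, 0,0,0,0,-0.65,0,-0.3, 0,0,0,0,-0.65,0,-0.3, 0,0,0,0,-0.65,0,-0.3]'
python3 chk.py
```

```text
time: 15.6
eef_pos: [472.1, -2.3, 209.2]
ee_rot: [-0.337, -3.123, 0.0]
contact_force: [-0.8, 0.3, 1.1]
opening: 79.5
gripper_force: 0.0
time: 16.43
eef_pos: [469.8, -9.6, 209.0]
ee_rot: [-0.336, -3.121, 0.003]
contact_force: [-5.6, -1.6, 3.9]
opening: 35.6
gripper_force: 30.2
handle 118 (array([60.1, 36.7]), array([13.3, 65.3]), 89.9)
jaw y [66.6 68.8 79.  94. ]
t 16.4833 tool jig [-70.9 -33.2 209. ] open 35.8 g 30.22182392072864 F jig [-4.9 -2.2  4.3]
```

Lamp centre at y≈36.7, about 6.5 mm to go. Final squeeze, closing gently and checking.

```bash
python3 -m creep '[0,0,0,0,0,0,0.85, 0,0,0,0,0.1,0,0.85, 0,0,0,0,0.2,0,0.85, 0,0,0,0,0.4,0,0.85, 0,0,0,0,0.5,0,0.85, 0,0,0,0,0.6,0,0.85, 0,0,0,0,0.65,0,0.85, 0,0,0,0,0.65,0,0.85, 0,0,0,0,0.65,0,0.85, 0,0,0,0,0.65,0,0.85]'
python3 -m creep '[0,0,0,0,0,0,0.5, 0,0,0,0,-0.1,0,0.4, 0,0,0,0,-0.2,0,0.3, 0,0,0,0,-0.25,0,0.2, 0,0,0,0,-0.3,0,0.15, 0,0,0,0,-0.35,0,0.1, 0,0,0,0,-0.4,0,0.05, 0,0,0,0,-0.45,0,0, 0,0,0,0,-0.5,0,-0.05, 0,0,0,0,-0.5,0,-0.1]'
python3 chk.py
```

```text
time: 17.32
eef_pos: [472.1, -2.3, 209.3]
ee_rot: [0.337, 3.123, -0.0]
contact_force: [0.1, -0.3, -0.1]
opening: 79.7
gripper_force: 0.0
time: 18.15
eef_pos: [470.4, -7.1, 209.0]
ee_rot: [-0.335, -3.122, 0.001]
contact_force: [-4.1, 1.0, 3.2]
opening: 41.6
gripper_force: 10.5
handle 121 (array([60.1, 31.1]), array([65.4, 14. ]), 0.3)
jaw y [61.7 64.4 74.8 88.8]
t 18.2 tool jig [-70.8 -30.9 209.1] open 40.8 g 10.533971067052335 F jig [-5.4 -0.8  3.6]
```

```bash
python3 -m creep '[0,0,0,0,0,0,-0.1, 0,0,0,0,0,0,-0.12, 0,0,0,0,0,0,-0.15, 0,0,0,0,0,0,-0.15, 0,0,0,0,0,0,-0.15, 0,0,0,0,0,0,-0.15, 0,0,0,0,0,0,-0.15, 0,0,0,0,0,0,-0.15, 0,0,0,0,0,0,-0.15, 0,0,0,0,0,0,-0.15]'
python3 chk.py
```

```text
time: 19.03
eef_pos: [470.2, -8.6, 209.0]
ee_rot: [-0.337, -3.121, 0.004]
contact_force: [-6.1, -2.4, 4.7]
opening: 37.8
gripper_force: 20.6
handle 122 (array([60.4, 29.6]), array([64.9, 13.8]), 0.1)
jaw y [60.6 62.9 73.7 86.9]
t 19.0833 tool jig [-70.7 -32.1 209. ] open 37.4 g 20.63177148680552 F jig [-4.8 -4.2  5.1]
```

Grip force is 20.6 N at 37.5 mm, lamp at y≈29.6. The trigger is close to its own stop, so part of this may not reach the pads. I'll let go once and re-squeeze, which should then stop well short with the pads bearing.

```bash
python3 -m creep '[0,0,0,0,0,0,0.5, 0,0,0,0,0.1,0,0.85, 0,0,0,0,0.2,0,0.85, 0,0,0,0,0.3,0,0.85, 0,0,0,0,0.4,0,0.85, 0,0,0,0,0.5,0,0.85, 0,0,0,0,0.5,0,0.85, 0,0,0,0,0.5,0,0.85, 0,0,0,0,0.5,0,0.85, 0,0,0,0,0.5,0,0.85]'
python3 -m creep '[0,0,0,0,0,0,0.6, 0,0,0,0,0,0,0.5, 0,0,0,0,0,0,0.4, 0,0,0,0,0,0,0.3, 0,0,0,0,0,0,0.25, 0,0,0,0,0,0,0.22, 0,0,0,0,-0.05,0,0.2, 0,0,0,0,-0.1,0,0.18, 0,0,0,0,-0.1,0,0.18, 0,0,0,0,-0.1,0,0.18]'
python3 chk.py
```

```text
time: 19.92
eef_pos: [472.1, -2.3, 209.2]
ee_rot: [0.337, 3.123, -0.0]
contact_force: [-0.2, -0.2, -0.1]
opening: 79.7
gripper_force: 0.0
time: 20.75
eef_pos: [471.8, -3.1, 209.2]
ee_rot: [-0.337, -3.123, -0.0]
contact_force: [-1.2, 3.0, -0.0]
opening: 51.2
gripper_force: 1.1
handle 122 (array([59.8, 29.5]), array([64.7, 13.9]), 0.2)
jaw y [60.3 62.  72.6 86.9]
t 20.8 tool jig [-70.3 -26.3 209.2] open 51.4 g 1.124416976381326 F jig [-0.7  2.4 -0.7]
```

```bash
python3 -m creep '[0,0,0,0,0,0,0.17, 0,0,0,0,0,0,0.15, 0,0,0,0,0,0,0.13, 0,0,0,0,0,0,0.11, 0,0,0,0,0,0,0.09, 0,0,0,0,0,0,0.07, 0,0,0,0,0,0,0.06, 0,0,0,0,0,0,0.06, 0,0,0,0,0,0,0.06, 0,0,0,0,0,0,0.06]'
python3 chk.py
```

```text
time: 21.63
eef_pos: [471.6, -4.5, 209.2]
ee_rot: [-0.338, -3.123, 0.003]
contact_force: [-2.9, -5.2, 1.1]
opening: 46.5
gripper_force: 10.6
handle 120 (array([60. , 29.5]), array([65. , 13.9]), 0.2)
jaw y [60.  61.7 72.6 86.9]
t 21.6833 tool jig [-70.2 -27.8 209.2] open 46.2 g 10.591573551464535 F jig [-2.6 -5.   1.6]
```

```bash
python3 -m creep '[0,0,0,0,0,0,0.05, 0,0,0,0,-0.05,0,0.04, 0,0,0,0,-0.1,0,0.03, 0,0,0,0,-0.15,0,0.02, 0,0,0,0,-0.15,0,0.01, 0,0,0,0,-0.15,0,0, 0,0,0,0,-0.15,0,-0.02, 0,0,0,0,-0.15,0,-0.03, 0,0,0,0,-0.15,0,-0.03, 0,0,0,0,-0.15,0,-0.03]'
python3 chk.py
```

```text
time: 22.52
eef_pos: [471.2, -6.1, 209.2]
ee_rot: [-0.336, -3.123, 0.004]
contact_force: [-4.4, -7.6, 2.5]
opening: 42.5
gripper_force: 23.4
handle 121 (array([59.8, 29.5]), array([13.9, 64.4]), 90.0)
jaw y [60.  61.7 72.4 86.9]
t 22.5667 tool jig [-70.3 -29.4 209.2] open 42.6 g 23.34344744682312 F jig [-2.4 -8.6  2.9]
```

```bash
python3 -m creep '[0,0,0,0,0,0,-0.03, 0,0,0,0,0,0,-0.03, 0,0,0,0,0,0,-0.03, 0,0,0,0,0,0,-0.03, 0,0,0,0,0,0,-0.03, 0,0,0,0,0,0,-0.03, 0,0,0,0,0,0,-0.03, 0,0,0,0,0,0,-0.03, 0,0,0,0,0,0,-0.03, 0,0,0,0,0,0,-0.03]'
python3 chk.py; python3 -c "
from bench import arm
print(arm.sign_off())"
```

```text
time: 23.4
eef_pos: [471.2, -6.1, 209.1]
ee_rot: [-0.337, -3.122, 0.004]
contact_force: [-4.0, -7.2, 3.7]
opening: 42.6
gripper_force: 23.0
handle 121 (array([59.8, 29.5]), array([64.5, 13.9]), 0.2)
jaw y [60.3 63.3 72.6 86.9]
t 23.45 tool jig [-70.3 -29.5 209.1] open 43.1 g 23.031740351580083 F jig [-3.3 -7.8  2.4]
the job is handed in; nothing more can be done
None
```

The lamp stands upright and square between both pads, the trigger is held squeezed at about 23 N, and the job was handed in at about 23.5 s; no verdict came back, and the pad force itself was not measured.

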